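Chisel back in the sloping rack, caliper back in its tray

ROBOT

A 7-joint arm with a two-finger parallel gripper is mounted at the origin on a cart in front of the work surface, level with it; the furniture and walls round the work are solid. World frame = base frame: x ahead of the robot, y to its left, z up, the work surface at z = 0. Lengths are in mm, angles in rad, forces in N, time in s.
With the tool pointing down it reaches from about 400 to 875 mm from the base axis. Payload 4.4 kg.
Tool frame: the origin (TCP) lies at the very end of the fingers, on their centre line; the grasp point (between the pads) lies 19 mm behind it; z points along the fingers, y is the direction in which the jaws open and shut (so a half turn about z gives the same grasp; the last joint's range is limited). The gripper opens to 85 mm and grips with 20 to 120 N. Pads are 22 mm wide; open, the fingers measure 114 mm over their backs; the gripper's body (76 mm by 85 mm) begins 54 mm behind the grasp point. The pads swing forward as they close: fully open they stand 13 mm farther back than shut.
Start: joints at [-1.38, 0.628, 0.038, 1.517, -0.027, 0.996, -0.02], TCP at [165.066, 628.706, 231.313] pointing down, gripper open.
Joint ranges: [-3.06, 3.06], [-0.37, 2.12], [-1.25, 1.32], [0.18, 2.47], [-1.1, 4.24], [0.23, 1.98], [-2.94, 2.94]. Speed limits (rad/s): [2.57, 2.57, 3.14, 3.14, 3.14, 3.14, 3.14].

INTERFACE

Orientations are given as [roll, pitch, yaw] about the fixed x, y, z axes, in that order (R = Rz(yaw) Ry(pitch) Rx(roll)).
In Python, from cell import ctrl, eyes gives the robot as it stands.
- The arm moves only by the tool move_arm, never from a script. Its argument "increments" is a list of rows, each a list of 6 numbers: the shift along the tool's x, y, z in cm, then the turn, a rotation vector about the tool's x, y, z in degrees. In form: [[x, y, z, wx, wy, wz], ...]. A call has 1 to 20 rows; each row is the pose to reach, as a shift and turn from the pose commanded when the call began, along the tool's axes at that moment; what a row does not reach only later rows make up. A row lasts 1/10 s, in which the tool goes at most 50 mm and 8.59 degrees, less where a joint would pass 70% of its speed; a pose out of reach is approached as far as the arm can. A call with a gripper value outside its range is refused whole. "grip" is the opening, from -1 (shut) to 1 (fully open), set as the call begins (left out, the last holds). The fingers move at their own pace and stop on an object; the grip force is fixed at half the most. Time passes only in rows, so rows that repeat a pose let the fingers close. It gives the time, the measured TCP pose, the force and the opening at its end, in the units of the state.
- ctrl.read_state(): the state, without advancing time (a new reading comes with each control period).
- eyes.get_image(name): name is "side" or "top"; returns the picture (420x560x3 uint8, red, green, blue); there is no depth.
- eyes.calibration(name): a dict with "fx", "fy", "cx", "cy" (pixels), "pose" (4x4, takes a point from camera to world coordinates). Camera axes: x right, y up, looking along -z (the intrinsics and any distortion apply to the point x, -y, -z); pixel columns grow to the right and rows downward; lengths in mm; the calibration is good to about 2 mm. A picture is of the moment at which its call begins. calibration takes no time and is no camera call.
- ctrl.finish_job(): hands the job in, once; it reports no verdict.
The state is a dict: "clock": time; "qpos": joint angles; "qd": joint speeds; "tau": joint torques, N m; "eef_pos": TCP position; "tool_rot": TCP orientation; "force": force on the tool from outside, world axes, zero at the start; "torque": the same for the moment, N m; "width": finger opening in mm.
Only numpy, scipy, OpenCV 4.12 (cv2) and the standard library are available. Lean on these libraries where they do the work, as an engineer would, in place of code of your own. Each camera call takes 0.05 s, during which the arm holds its last target. There are 200 camera calls.

TASK

Someone has left a chisel in the caliper's tray. Put that chisel away in the empty middle slot of the sloping rack, cutting edge down and right home so that the handle sits on the rack, and lay the caliper gently down flat in the tray, lengthwise and wholly inside the rim. Let go of both and leave the other two chisels and the small things lying about where they are.

Things in the scene. Friction and masses are not known exactly. Their poses are not given: they have to be found in the camera images.
- chisel: The chisel left in the tray, 242 mm long, 0.17 kg. y runs along it: edge at -121, butt of the handle at +121 mm. Origin: middle of its underside as it lies flat, z up. Blade y -121 to -16, 19 mm wide (x), 4.2 thick, its middle at (0, -69, 5.7). Handle y +8 to +121, round, 24 mm thick at its shoulder, 29 at y +80. Blade and handle rise 0.056 rad from y towards the butt. It balances at y +47.
- chisel_edge (a point): The middle of that chisel's cutting edge, at (0, -121.2, 2.8) mm in the chisel's frame.
- chisel_grip (a point): The centre of that chisel's wooden handle where it is 29 mm thick, at (0, 80, 16.7) mm in the chisel's frame.
- slot_block: Wooden block of the sloping rack, three equal slots. Origin: centre of the mouth of the empty middle slot, 137 mm above the bench. z points out of the slot, 35 degrees from vertical, leaning to the front; y across the row (other slots at y +62 and -62 mm); x is the slot's thin way. Slot 25 mm (y) by 12 mm (x), 140 mm long, open below; mouth chamfered. Block x -22 to 22, y -88 to 88, z -140 to 0.
- rack: The rack that carries the block: a base board with two 12 mm cheeks, 207 mm wide (y), from 67 mm before to 89 mm behind its origin (x), highest 153 mm. Origin under its middle on the bench. A chisel is home when the shoulder of its handle sits on the mouth face; its edge is then about 130 mm down the slot (z = -130 mm of the block).
- tray: The caliper's shallow wooden tray, fixed, 120 x 264 mm outside and 13 mm high, rim 6 mm thick, inside 108 x 252 mm. On its lined floor, 6 mm above the bench, two battens 10 mm wide and 8 mm high run across at y +65 and -65 mm, so that tools lie on them, 14 mm above the bench. Origin at the centre of its underside, y along its length, z up.
- caliper: A sliding caliper lying flat on the bench, 58 x 200 x 10 mm, 0.15 kg. Its y axis runs along it, the jaws at the +y end (y +82 to +100 mm, reaching sideways to x = -30 mm); the beam runs from y = -100 to +100 mm, 16 mm wide between x = +5 and +21 mm, 1 to 9 mm above the underside. Origin at the middle of its underside, z up.
- chisel_a: One of two more chisels of the same kind; it stands in the rack's slot at y = +62 mm. Its handle, 29 mm thick, reaches 113 mm out of the mouth. Leave it.
- chisel_b: The other one, in the slot at y = -62 mm. Leave it.
- drum: A spare sanding drum standing on end, 38 mm across and 82 mm high, at the left end of the bench. Leave it. Origin at the centre of its underside.
- offcut: A small wood offcut, 22 x 45 x 22 mm, lying behind the tray. Leave it. Origin at the centre of its underside.
- marker: A marker pen, 14 mm thick and 125 mm long, lying behind the tray. Leave it. Origin at the middle of its underside.

How it is judged (in metres and radians):
At the end, for the whole second after the job is handed in: Chisel in the middle slot, edge at least 122 mm down it and within 20 mm and 0.24 rad of its line; caliper flat (0.07 rad) on the tray's battens inside the rim, middle within 25 mm across and 26 mm along of the tray's, lengthwise within 0.22 rad, either way round; both released and at rest (z of chisel_edge in the frame of slot_block below -0.122 m and x of chisel_edge in the frame of slot_block between -0.02 and 0.02 m and y of chisel_edge in the frame of slot_block between -0.02 and 0.02 m and angle between the y axis of chisel and the z axis of slot_block, either way round below 0.24 rad and x of caliper in the frame of tray between -0.025 and 0.025 m and y of caliper in the frame of tray between -0.026 and 0.026 m and z of caliper in the frame of tray between 0.009 and 0.02 m and angle between caliper's own z axis and vertical below 0.07 rad and angle between the y axis of caliper and the y axis of tray, either way round below 0.22 rad and linear speed of each of chisel, caliper below 0.02 m/s); the robot touches nothing.
It fails at once if another chisel or one of the small things lying about is moved by more than 25 mm (distance of any of chisel_a, chisel_b, drum, offcut, marker from where it was at the start of the episode above 0.025 m).
It fails at once if the caliper is dropped or banged down in the tray (more than 30 N) (contact force between caliper and tray above 30 N).
It also fails if it takes over 67 s, if anything falls off the work surface, if the arm or the gripper's body presses on something with over 40 N, if the wrist force passes 120 N, or if a joint passes its speed limit or range.

## Working session

There is one attempt and no reset: what is moved stays moved. The work goes in short steps, Python scripts to look and compute and a tool call to move; the robot and the scene stay as the last step left them, time stands still between calls to the robot, and variables do not carry over. Pictures are saved under pics/ and viewed, about 8 in all and at most 12, crops included, and the job is handed in when it is done.

Besides the shell and the picture viewer there is one more tool, called after "Call:" by a JSON object that holds its "api" and its "payload". move_arm: Moves the arm, as the interface text tells. Its arguments: {"type":"object","properties":{"increments":{"type":"array","items":{"type":"array","items":{"type":"number"}}},"grip":{"type":"number"}},"required":["increments"]}

```bash
ls; mkdir -p pics; python3 - <<'E'
from cell import ctrl, eyes
import cv2,json
for n in("side","top"):
    cv2.imwrite(f"pics/{n}0.png",cv2.resize(eyes.get_image(n)[:,:,::-1],(800,600),interpolation=cv2.INTER_CUBIC))
    c=eyes.calibration(n);print(n,{k:(v.round(3).tolist() if hasattr(v,'round') and hasattr(v,'tolist') else v) for k,v in c.items()})
print(ctrl.read_state())
E
```

```text
pics
side {'fx': 537.396318574765, 'fy': 537.396318574765, 'cx': 285.30055143078334, 'cy': 207.96797256642503, 'pose': [[0.941, -0.273, 0.2, 861.607], [0.339, 0.754, -0.562, -936.74], [0.002, 0.597, 0.802, 1405.896], [0.0, 0.0, 0.0, 1.0]]}
top {'fx': 429.9932467956581, 'fy': 429.9932467956581, 'cx': 278.3415624430379, 'cy': 206.8027884035614, 'pose': [[0.027, 0.982, -0.185, 315.756], [-1.0, 0.026, -0.007, -42.688], [-0.002, 0.185, 0.983, 1179.109], [0.0, 0.0, 0.0, 1.0]]}
{'clock': 0.1, 'qpos': array([-1.37980339,  0.62925214,  0.03843255,  1.51827117, -0.02702342,
        0.99629073, -0.01996653]), 'qd': array([ 0.00023197, -0.00209241, -0.00019921, -0.00121409,  0.00131088,
       -0.00013089,  0.00042986]), 'tau': array([ 2.74991471e-03, -5.64524925e+01,  1.23024669e+00, -1.93968040e+01,
        1.12449788e-02,  5.50976765e-03,  7.46538660e-06]), 'eef_pos': array([164.90184681, 628.15673631, 230.48076286]), 'tool_rot': array([-3.13988839e+00, -9.75667624e-06,  2.88483024e+00]), 'force': array([0.19772697, 0.08564323, 0.5978584 ]), 'torque': array([0.01842118, 0.04572338, 0.02819562]), 'width': 85.6273421624448}
```

View pics/top0.png

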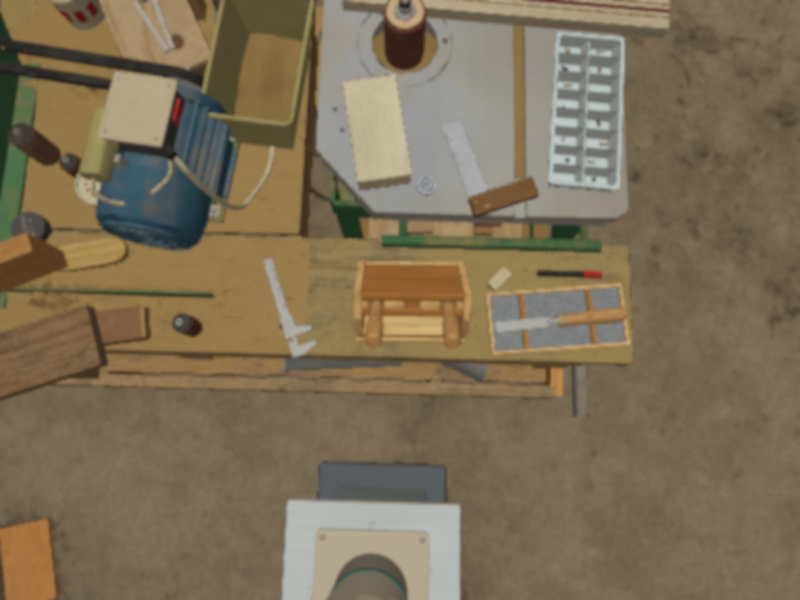

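View pics/side0.png

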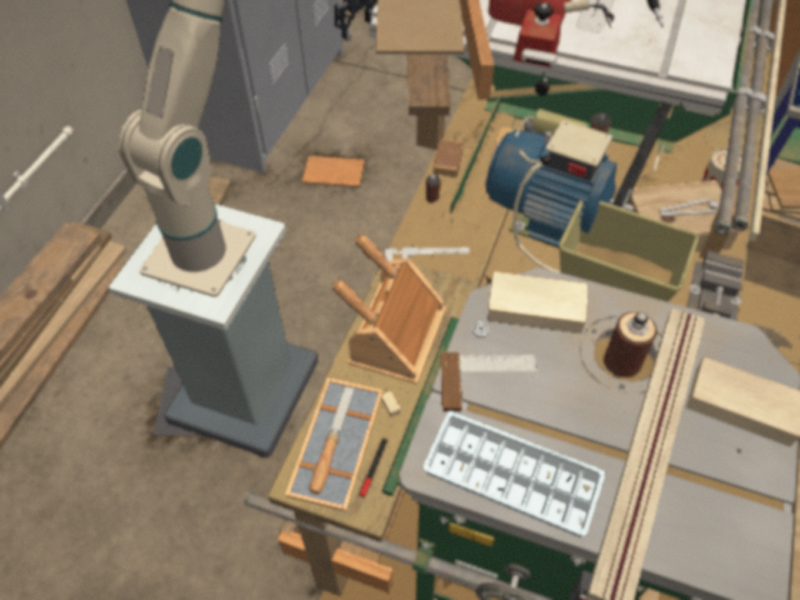

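```bash
cat > lib.py <<'E'
from cell import ctrl, eyes
import numpy as np, cv2
from scipy.optimize import least_squares
from scipy.spatial.transform import Rotation as R
C={n:eyes.calibration(n) for n in("side","top")}
def proj(n,P):
    c=C[n];T=np.array(c["pose"]);p=(np.atleast_2d(P)-T[:3,3])@T[:3,:3]
    return np.c_[c["cx"]+c["fx"]*p[:,0]/-p[:,2],c["cy"]+c["fy"]*-p[:,1]/-p[:,2]]
def back(n,uv,z):
    c=C[n];T=np.array(c["pose"]);u,v=uv
    d=T[:3,:3]@[(u-c["cx"])/c["fx"],-(v-c["cy"])/c["fy"],-1];o=T[:3,3]
    return o+d*(z-o[2])/d[2]
def crop(n,u0,v0,w,h,s,f,img=None):
    im=eyes.get_image(n) if img is None else img
    im=cv2.resize(im[v0:v0+h,u0:u0+w,::-1],None,fx=s,fy=s,interpolation=cv2.INTER_CUBIC)
    for u in range(u0-u0%10+10,u0+w,10): cv2.putText(im,str(u),((u-u0)*s,10),0,.35,(255,255,255),1);cv2.line(im,((u-u0)*s,12),((u-u0)*s,18),(255,255,255),1)
    for v in range(v0-v0%10+10,v0+h,10): cv2.putText(im,str(v),(0,(v-v0)*s+4),0,.35,(255,255,255),1);cv2.line(im,(24,(v-v0)*s),(30,(v-v0)*s),(255,255,255),1)
    cv2.imwrite(f"pics/{f}.png",im)
E
python3 - <<'E'
from lib import *
t=eyes.get_image("top")
np.save("t0.npy",t);s=eyes.get_image("side");np.save("s0.npy",s)
crop("top",335,175,110,80,7,"ctray",t)
crop("top",175,175,160,85,5,"crack",t)
crop("side",195,160,130,190,3,"cside",s)
print(proj("top",[[165,628,231]]),proj("side",[[165,628,231]]))
E
```

```text
[[-40.10841031 351.62211148]] [[250.14677028  24.52855377]]
```

View pics/ctray.png

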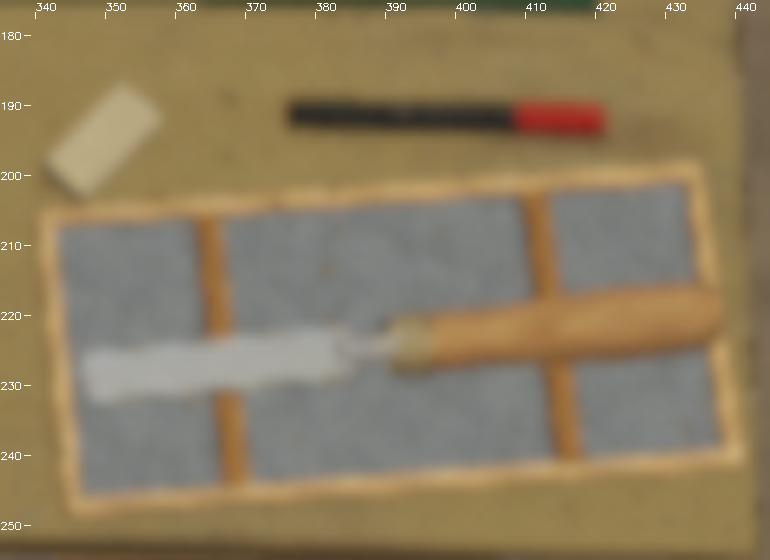

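View pics/crack.png

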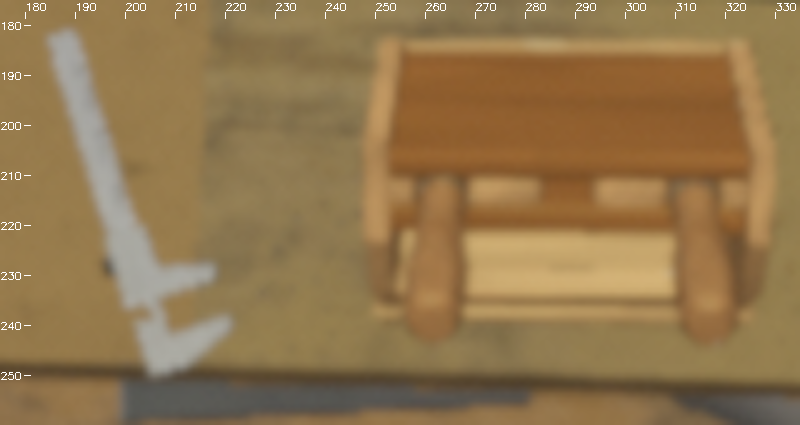

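View pics/cside.png

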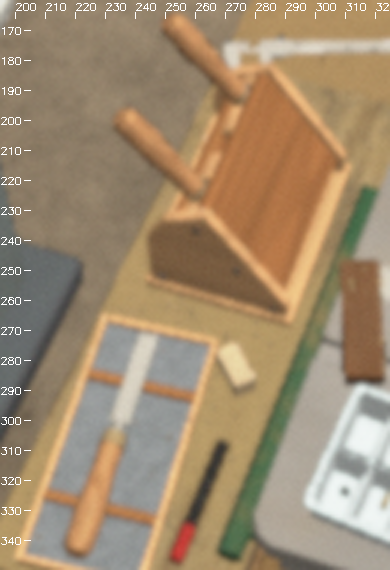

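```bash
cat > fit.py <<'E'
from lib import *
def fit(obs,z0,lean,x0):
    def f(p):
        Rm=R.from_euler("zy",[p[2],-lean]).as_matrix()
        return np.concatenate([(proj(n,Rm@np.array(l)+[p[0],p[1],z0])-uv).ravel() for n,l,uv in obs])
    r=least_squares(f,x0,loss="soft_l1");return r.x,r.fun.reshape(-1,2).round(1).tolist()
if __name__=="__main__":
    T=lambda n,l:[(n,a,np.array(b)) for a,b in l]
    tray=T("top",[((60,132,13),(341,205.4)),((60,-132,13),(434.7,198.6)),((-60,-132,13),(441.1,241)),((-60,132,13),(345.3,248.1))])
    trs=T("side",[((60,132,13),(195+217/3,160+342/3)),((-60,132,13),(195+102/3,160+315/3)),((-60,-132,13),(195+18/3,160+555/3))])
    print("tray top",fit(tray,0,0,[450,-330,0]));print("both",fit(tray+trs,0,0,[450,-330,0]))
    ra=T("top",[((0,0,0),(287,213)),((0,62,0),(263,212)),((0,-62,0),(313.6,212)),((0,62,113),(261.4,242.5)),((0,-62,113),(316.6,243))])
    rs=T("side",[((0,62,0),(275,192.3)),((0,-62,0),(261.7,224.3)),((0,62,113),(252.5,167)),((0,-62,113),(237,199.6))])
    for a,b in(("top",ra),("side",rs),("both",ra+rs)): print("rack",a,fit(b,137,np.radians(35),[450,0,0]))
    cal=T("top",[((13,-100,9),(187.6,181.6)),((13,100,9),(206.6,249.4)),((13,0,9),(197,215.5)),((-30,91,9),(221,238.5))])
    print("cal",fit(cal,0,0,[450,200,1.5]))
    ch=T("top",[((0,-121.2,2.8),(348,229.1)),((0,121,19),(437.9,219.6)),((0,8,12),(391,224))])
    cs=T("side",[((0,-121.2,2.8),(195+150/3,160+335/3)),((0,121,19),(195+78/3,160+550/3)),((0,8,12),(195+116/3,160+433/3))])
    for a,b in(("top",ch),("side",cs),("both",ch+cs)): print("chisel",a,fit(b,14,0,[450,-330,3]))
E
python3 fit.py
```

```text
tray top (array([ 4.97544325e+02, -3.43254578e+02,  1.00858813e-01]), [[-0.6, -0.3], [0.6, -0.5], [0.5, 0.3], [-0.5, 0.4]])
both (array([ 4.98549215e+02, -3.42841786e+02,  9.83145799e-02]), [[-0.7, -0.8], [0.5, -0.7], [0.3, 0.0], [-0.7, -0.1], [-0.1, -0.8], [-0.4, -0.4], [-2.2, 1.3]])
rack top (array([ 4.95098178e+02, -6.05408741e+01,  3.17485264e-02]), [[1.3, 0.6], [0.1, 1.7], [-0.1, 1.5], [-0.8, -7.1], [-0.1, -7.7]])
rack side (array([496.8736833 , -66.45225612,  -6.24406323]), [[-0.5, 0.6], [-1.0, 0.2], [0.6, 0.1], [0.7, -0.9]])
rack both (array([495.72394536, -61.81964652,  -6.24269227]), [[1.8, 0.4], [0.6, 1.6], [0.5, 1.1], [-0.2, -7.2], [0.5, -8.2], [-0.3, -0.7], [-0.7, -1.2], [0.8, -1.2], [1.0, -2.2]])
cal (array([511.49313599, 177.02054088,   8.19037684]), [[-0.4, -0.3], [0.3, -0.1], [-0.1, -0.7], [0.1, 2.9]])
chisel top (array([ 492.20474773, -344.50372   ,    3.26569829]), [[-0.7, -0.0], [-0.4, -0.0], [4.2, 0.0]])
chisel side (array([ 495.50364704, -338.51406415,   -3.01829606]), [[0.4, -2.1], [0.2, -0.1], [-0.6, 2.6]])
chisel both (array([ 493.62552673, -339.98218134,    3.26514885]), [[-2.4, -0.6], [-2.1, -0.6], [2.5, -0.5], [-0.4, -1.9], [-0.7, 0.2], [-1.4, 2.8]])
```

```bash
cat > ov.py <<'E'
from lib import *
def draw(n,u0,v0,w,h,s,img,segs):
    im=cv2.resize(img[v0:v0+h,u0:u0+w,::-1],None,fx=s,fy=s,interpolation=cv2.INTER_CUBIC)
    for a,b,c in segs:
        p=proj(n,[a,b]);p=((p-[u0,v0]+.5)*s).astype(int);cv2.line(im,tuple(map(int,p[0])),tuple(map(int,p[1])),c,1)
    for u in range(u0-u0%10+10,u0+w,10): cv2.putText(im,str(u),((u-u0)*s,10),0,.35,(255,255,255),1)
    for v in range(v0-v0%10+10,v0+h,10): cv2.putText(im,str(v),(0,(v-v0)*s+4),0,.35,(255,255,255),1)
    return im
def rect(M,o,x0,x1,y0,y1,z,c):
    P=[M@np.array(q)+o for q in((x0,y0,z),(x1,y0,z),(x1,y1,z),(x0,y1,z))]
    return [(P[i],P[(i+1)%4],c) for i in range(4)]
def rack(p):
    M=R.from_euler("zy",[p[2],-np.radians(35)]).as_matrix();o=np.array([p[0],p[1],137.])
    S=rect(M,o,-22,22,-88,88,0,(0,255,255))
    for y in(-62,0,62): S+=rect(M,o,-6,6,y-12.5,y+12.5,0,(0,0,255))
    for y in(-62,62):
        S.append((M@[0,y,0]+o,M@[0,y,113]+o,(255,0,255)))
        for a in(-14.5,14.5): S+=[(M@[0,y+a,80]+o,M@[0,y+a,113]+o,(255,0,0)),(M@[a,y,80]+o,M@[a,y,113]+o,(0,255,0))]
    return S
if __name__=="__main__":
    import sys
    p=[float(x) for x in sys.argv[1:4]]
    a=draw("top",245,178,90,75,4,np.load("t0.npy"),rack(p));b=draw("side",230,158,80,115,5,np.load("s0.npy"),rack(p))
    o=np.zeros((max(a.shape[0],b.shape[0]),a.shape[1]+b.shape[1],3),np.uint8);o[:a.shape[0],:a.shape[1]]=a;o[:b.shape[0],a.shape[1]:]=b
    cv2.imwrite(f"pics/{sys.argv[4]}.png",o)
E
python3 ov.py 495 -62 0.035 ov1
```

```text
(no output)
```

View pics/ov1.png

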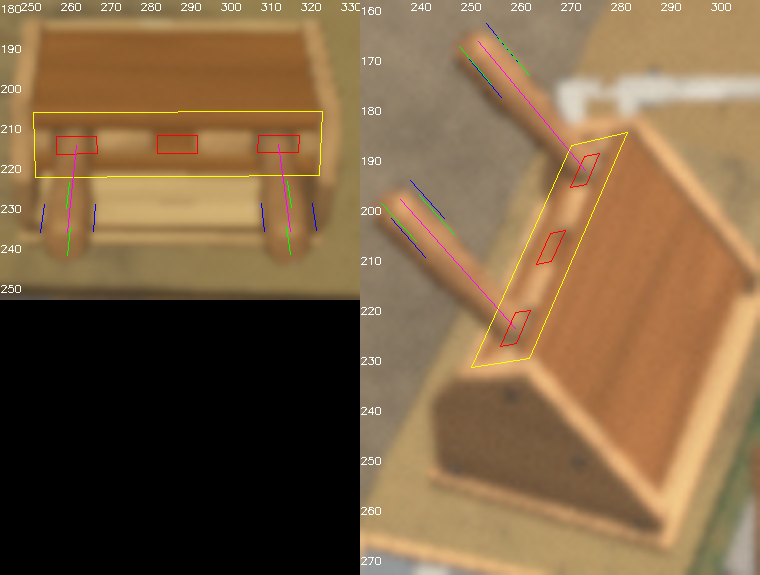

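Call:
{"api": "move_arm", "payload": {"increments": [[0,0,-1,0,0,0]]}}

```text
clock: 0.3
eef_pos: [164.8, 627.5, 240.0]
tool_rot: [-3.138, 0.0, 2.885]
force: [-0.6, 0.4, -0.5]
width: 85.6
```

```bash
cat > go.py <<'E'
from lib import *
def row(pos,z,y,st=None):
    """tool-frame increment row (cm, deg) from the present pose to TCP pos with tool z and (about) tool y"""
    st=st or ctrl.read_state();z=np.array(z,float);z/=np.linalg.norm(z);y=np.array(y,float);y-=z*(y@z);y/=np.linalg.norm(y)
    G=np.c_[np.cross(y,z),y,z];R0=R.from_euler("xyz",st["tool_rot"]).as_matrix()
    d=R0.T@(np.array(pos)-st["eef_pos"])/10;w=R.from_matrix(R0.T@G).as_rotvec(degrees=True)
    return np.r_[d,w].round(2).tolist()
az=lambda d:[np.cos(np.radians(d)),np.sin(np.radians(d)),0]
# chisel and slot as measured
CH=np.array([493.5,-342,14]);CR=R.from_euler("z",3.266).as_matrix()
BL=np.array([497,-66.3,137]);BR=R.from_euler("zy",[.036,-np.radians(35)]).as_matrix()
E
python3 - <<'E'
from go import *
print(row([560,200,340],[0,0,-1],az(20)))
E
```

```text
[-49.09, -31.35, -9.88, -0.19, 0.11, 55.28]
```

Call:
{"api": "move_arm", "payload": {"increments": [[-49,-31.3,-9.9,0,0,55],[-49,-31.3,-9.9,0,0,55],[-49,-31.3,-9.9,0,0,55],[-49,-31.3,-9.9,0,0,55],[-49,-31.3,-9.9,0,0,55],[-49,-31.3,-9.9,0,0,55],[-49,-31.3,-9.9,0,0,55],[-49,-31.3,-9.9,0,0,55],[-49,-31.3,-9.9,0,0,55],[-49,-31.3,-9.9,0,0,55],[-49,-31.3,-9.9,0,0,55],[-49,-31.3,-9.9,0,0,55],[-49,-31.3,-9.9,0,0,55]], "grip": 0.45}}

```text
clock: 1.6
eef_pos: [564.0, 194.5, 342.3]
tool_rot: [3.137, 0.005, 1.915]
force: [-0.3, 0.1, 0.8]
width: 61.8
```

```bash
python3 - <<'E'
from go import *
s=ctrl.read_state();print(s["qpos"].round(2),s["width"],s["clock"])
bl=-CR[:,1];a=np.radians(60);tz=bl*np.cos(a)+np.array([0,0,-1])*np.sin(a)
g=CH+CR@[0,84,17]
t=g+tz*13
print(t,tz,-CR[:,0])
print("hover",row(t-tz*130,tz,-CR[:,0]))
E
```

```text
[-0.62  0.47  0.38  1.53 -0.18  1.18  0.13] 61.762519676018044 1.6
[ 503.11671786 -418.9010321    19.74166975] [-0.06204334  0.49613569 -0.8660254 ] [ 0.99227138  0.12408668 -0.        ]
hover [-61.94, -27.92, 21.17, -3.02, 30.12, 12.36]
```

Call:
{"api": "move_arm", "payload": {"increments": [[-62,-28,6,-3,30,12.4],[-62,-28,6,-3,30,12.4],[-62,-28,6,-3,30,12.4],[-62,-28,6,-3,30,12.4],[-62,-28,6,-3,30,12.4],[-62,-28,6,-3,30,12.4],[-62,-28,6,-3,30,12.4],[-62,-28,6,-3,30,12.4],[-62,-28,6,-3,30,12.4],[-62,-28,6,-3,30,12.4],[-62,-28,6,-3,30,12.4],[-62,-28,6,-3,30,12.4],[-62,-28,6,-3,30,12.4],[-62,-28,6,-3,30,12.4],[-62,-28,21.2,-3,30,12.4],[-62,-28,21.2,-3,30,12.4],[-62,-28,21.2,-3,30,12.4],[-62,-28,21.2,-3,30,12.4],[-62,-28,21.2,-3,30,12.4]]}}

```text
clock: 3.5
eef_pos: [512.2, -476.3, 128.6]
tool_rot: [-3.135, -0.527, 1.702]
force: [1.3, -0.0, 0.9]
width: 62.0
```

```bash
python3 - <<'E'
from go import *
s=ctrl.read_state();print(s["qpos"].round(2),s["width"],s["clock"])
bl=-CR[:,1];a=np.radians(60);tz=bl*np.cos(a)+np.array([0,0,-1])*np.sin(a)
g=CH+CR@[0,84,17]
t=g+tz*13
print("near",row(t-tz*40,tz,-CR[:,0]))
print("grasp",row(t,tz,-CR[:,0]))
i=draw=None
a_=eyes.get_image("top");b_=eyes.get_image("side")
A=cv2.resize(a_[170:260,335:445,::-1],None,fx=3.6,fy=3.6,interpolation=cv2.INTER_CUBIC)
B=cv2.resize(b_[240:360,180:290,::-1],None,fx=3.6,fy=3.6,interpolation=cv2.INTER_CUBIC)
o=np.zeros((432,800,3),np.uint8);o[:A.shape[0],:396]=A[:,:396];o[:B.shape[0],400:796]=B[:432,:396];cv2.imwrite("pics/h1.png",o)
E
```

```text
[ 0.73  1.12  0.34  0.92 -0.54  1.64  1.19] 61.95672809987397 3.5
near [-0.45, -0.1, 8.33, -0.6, -0.19, 0.34]
grasp [-0.46, -0.06, 12.33, -0.6, -0.19, 0.34]
```

View pics/h1.png

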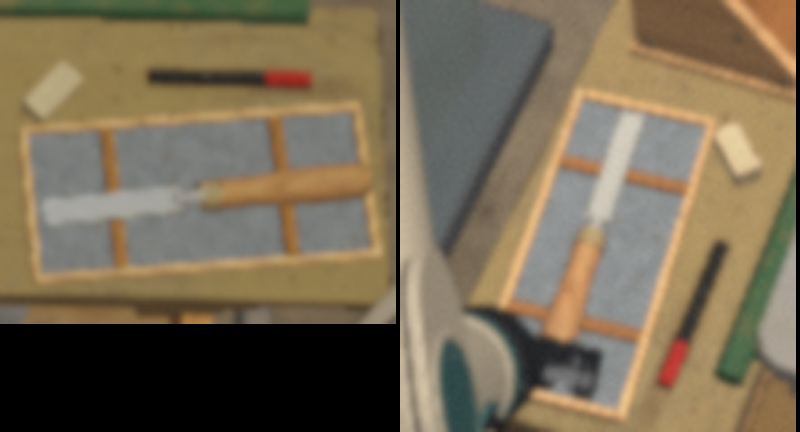

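Call:
{"api": "move_arm", "payload": {"increments": [[-0.4,-0.1,4,-0.6,-0.2,0.3],[-0.4,-0.1,8,-0.6,-0.2,0.3],[-0.4,-0.1,9.5,-0.6,-0.2,0.3],[-0.4,-0.1,11,-0.6,-0.2,0.3],[-0.4,-0.1,12.3,-0.6,-0.2,0.3],[-0.4,-0.1,12.3,-0.6,-0.2,0.3],[-0.4,-0.1,12.3,-0.6,-0.2,0.3]]}}

```text
clock: 4.3
eef_pos: [503.3, -420.7, 21.5]
tool_rot: [3.139, -0.519, 1.697]
force: [-0.4, -0.4, 0.2]
width: 62.0
```

```bash
python3 - <<'E'
from go import *
bl=-CR[:,1];a=np.radians(60);tz=bl*np.cos(a)+np.array([0,0,-1])*np.sin(a)
s=ctrl.read_state();Rt=R.from_euler("xyz",s["tool_rot"]).as_matrix()
print(s["eef_pos"],s["force"],s["width"],"fingertips z axis",Rt[:,2],"target",CH+CR@[0,84,17]+tz*13)
t=s["eef_pos"];rng=[(t+Rt[:,1]*k-Rt[:,2]*b) for k in(-31,31,0) for b in (0,19)]
print(proj("top",rng).round(1).tolist(),proj("side",rng).round(1).tolist())
a_=eyes.get_image("top");b_=eyes.get_image("side")
A=cv2.resize(a_[180:260,375:475,::-1],None,fx=4,fy=4,interpolation=cv2.INTER_CUBIC)
B=cv2.resize(b_[280:370,180:280,::-1],None,fx=4,fy=4,interpolation=cv2.INTER_CUBIC)
o=np.zeros((360,800,3),np.uint8);o[:320,:400]=A;o[:,400:]=B;cv2.imwrite("pics/g1.png",o)
E
```

```text
[ 503.26946923 -420.66422159   21.47009964] [-0.3905127  -0.42771218  0.2437086 ] 62.00108495652846 fingertips z axis [-0.05947225  0.49276927 -0.86812528] target [ 503.11671786 -418.9010321    19.74166975]
[[421.6, 232.5], [427.1, 231.4], [418.0, 210.1], [423.4, 208.7], [419.8, 221.2], [425.3, 220.0]] [[214.0, 329.3], [212.3, 330.0], [235.7, 334.0], [234.3, 334.7], [224.8, 331.6], [223.3, 332.3]]
```

View pics/g1.png

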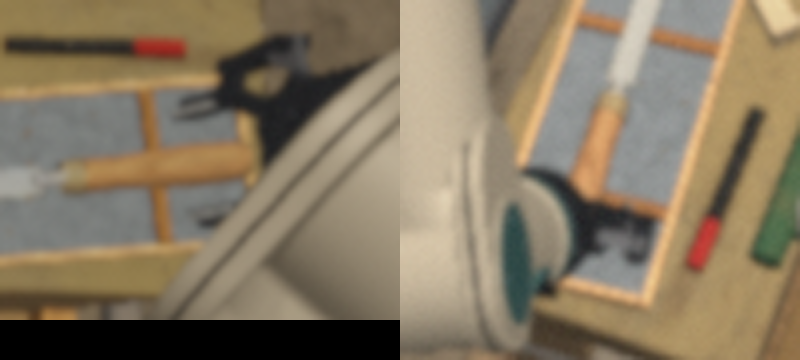

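Call:
{"api": "move_arm", "payload": {"increments": [[0,0,0,0,0,0],[0,0,0,0,0,0],[0,0,0,0,0,0],[0,0,0,0,0,0],[0,0,0,0,0,0],[0,0,0,0,0,0],[0,0,0,0,0,0],[0,0,0,0,0,0]], "grip": -1}}

```text
clock: 5.2
eef_pos: [502.5, -420.2, 20.2]
tool_rot: [3.14, -0.521, 1.696]
force: [0.4, -3.0, 5.6]
width: 26.0
```

```bash
python3 - <<'E'
from go import *
s=ctrl.read_state();print(s["force"],s["width"],s["eef_pos"])
tz=R.from_euler("xyz",s["tool_rot"]).as_matrix()[:,2];ty=R.from_euler("xyz",s["tool_rot"]).as_matrix()[:,1]
print(row(s["eef_pos"]+[0,0,20],tz,ty),row(s["eef_pos"]+[0,0,250],tz,ty))
E
```

```text
[ 0.35799165 -2.96777892  5.64217502] 25.951396232004633 [ 502.47841453 -420.16125037   20.21934922]
[1.0, 0.0, -1.73, -0.0, -0.0, -0.0] [12.44, 0.03, -21.69, -0.0, -0.0, -0.0]
```

Call:
{"api": "move_arm", "payload": {"increments": [[0.5,0,-0.87,0,0,0],[1.5,0,-2.6,0,0,0],[3,0,-5.2,0,0,0],[5,0,-8.7,0,0,0],[7,0,-12.1,0,0,0],[9,0,-15.6,0,0,0],[11,0,-19.1,0,0,0],[12.5,0,-21.7,0,0,0],[12.5,0,-21.7,0,0,0]]}}

```text
clock: 6.1
eef_pos: [503.3, -420.7, 276.4]
tool_rot: [3.134, -0.514, 1.7]
force: [-0.5, -0.1, -2.1]
width: 26.0
```

```bash
python3 - <<'E'
from go import *
s=ctrl.read_state();print(s["force"],s["width"],s["eef_pos"],s["qpos"].round(2))
# tool in slot frame for chisel frame -> block frame: x_ch=y_b, y_ch=z_b, z_ch=x_b
a_=eyes.get_image("top");b_=eyes.get_image("side");np.save("t1.npy",a_);np.save("s1.npy",b_)
Rt=R.from_euler("xyz",s["tool_rot"]).as_matrix();tz=Rt[:,2]
xc=-Rt[:,1]; 
a=np.radians(60)
M=np.c_[BR[:,1],BR[:,2],BR[:,0]]   # chisel axes in world when in slot
tzc=np.array([0,-np.cos(a),-np.sin(a)])
print("slot tool z",M@tzc,"y",-M[:,0])
# TCP rel grip point g (ch y=84,z=17): t=g+13tz ; home edge at block z=-130 => ch origin = BL+BR@[-?]
for dz in(0,150,170):
    e=BL+BR@[0,0,-130+dz]; o=e-M@np.array([0,-121.2,2.8]); t=o+M@(np.array([0,84,17])+13*tzc); print(dz,t.round(1),row(t,M@tzc,-M[:,0]))
E
```

```text
[-0.53914095 -0.09146779 -2.09743248] 25.97898658991822 [ 503.3095848  -420.66546582  276.39642509] [ 0.66  0.89  0.36  1.03 -0.52  1.74  1.13]
slot tool z [-0.42215862 -0.03117018 -0.90598594] y [ 0.0294831  -0.99935207  0.02064429]
0 [460.  -66.2 195. ] [27.06, 0.19, 24.29, -4.98, -42.23, 98.41]
150 [374.  -66.2 317.8] [34.11, -8.33, 14.15, -4.98, -42.23, 98.41]
170 [362.5 -66.2 334.2] [35.05, -9.47, 12.8, -4.98, -42.23, 98.41]
```

```bash
sed -i 's/"zy"/"ZY"/' go.py fit.py ov.py; cat >> go.py <<'E'
Bd=R.from_euler("x",-.056).as_matrix()
M=np.c_[BR[:,1],BR[:,2],BR[:,0]]@Bd        # chisel axes in world, blade along the slot
tzc=np.array([0,-np.cos(np.radians(60)),-np.sin(np.radians(60))])
def slot(dz,tip=np.zeros(3)):
    """TCP pos, tool z, tool y with the edge dz mm out of home (block z=-130+dz); tip: correction in world"""
    e=BL+BR@[0,0,-130+dz];o=e-M@np.array([0,-121.2,2.8])
    return o+M@(np.array([0,84,17])+13*tzc)+tip,M@tzc,-M[:,0]
E
python3 - <<'E'
from fit import fit; from go import *
T=lambda n,l:[(n,a,np.array(b)) for a,b in l]
ra=T("top",[((0,0,0),(288.3,213)),((0,62,0),(263,213)),((0,-62,0),(313.6,213))])
rs=T("side",[((0,62,0),(275,192.3)),((0,-62,0),(261.7,224.3)),((0,62,113),(252.5,167)),((0,-62,113),(237,199.6))])
for b in(ra,rs,ra+rs): print(fit(b,137,np.radians(35),[497,-66,.03]))
t,z,y=slot(150);print(t,row(t+[0,0,115],z,y),row(t,z,y))
E
```

```text
(array([ 4.96599490e+02, -6.05435605e+01,  2.61931025e-02]), [[-0.0, 0.0], [0.1, 0.0], [-0.1, 0.0]])
(array([ 4.96992184e+02, -6.51015598e+01,  4.27059600e-02]), [[-0.5, -0.1], [-0.5, 0.2], [0.3, 0.1], [0.8, -0.1]])
(array([ 4.96639226e+02, -6.22639362e+01,  4.51709104e-02]), [[0.7, 0.0], [0.8, 0.5], [0.6, -0.5], [-0.3, -0.8], [-0.2, -0.6], [0.4, -0.6], [1.1, -0.8]])
[365.02441164 -71.05317473 311.33393679] [39.18, -9.26, 4.55, -6.77, -38.99, 97.44] [33.46, -9.28, 14.53, -6.77, -38.99, 97.44]
```

```bash
sed -i 's/\[497,-66.3,137\]/[496.8,-62,137]/' go.py
python3 - <<'E'
from go import *
t,z,y=slot(150);print(t,z,y,row(t+[0,0,115],z,y),row(t,z,y))
E
```

```text
[364.82441164 -66.75317473 311.33393679] [-0.37098853 -0.01336136 -0.92854132] [ 3.59922245e-02 -9.99352070e-01 -1.73472348e-18] [39.55, -9.23, 4.77, -6.77, -38.99, 97.44] [33.84, -9.25, 14.74, -6.77, -38.99, 97.44]
```

Call:
{"api": "move_arm", "payload": {"increments": [[2.5,0,-4.3,0,0,0],[5,0,-8.6,0,0,0],[7.5,0,-13,0,0,0],[11.5,-1,-11,-0.7,-3.9,9.8],[15,-2,-9,-1.4,-7.8,19.5],[19,-3,-7,-2.1,-11.7,29.2],[22,-4,-5,-2.7,-15.6,39],[26,-5,-3,-3.4,-19.5,48.7],[29,-6,-1,-4.1,-23.4,58.5],[33,-7,1,-4.8,-27.3,68.2],[36,-8,3,-5.4,-31.2,78],[39.5,-9.2,4.8,-6.1,-35.1,87.7],[39.5,-9.2,4.8,-6.8,-39,97.4],[39.5,-9.2,4.8,-6.8,-39,97.4],[39.5,-9.2,4.8,-6.8,-39,97.4],[39.5,-9.2,4.8,-6.8,-39,97.4],[39.5,-9.2,4.8,-6.8,-39,97.4],[39.5,-9.2,4.8,-6.8,-39,97.4]]}}

```text
clock: 8.0
eef_pos: [364.8, -67.0, 424.5]
tool_rot: [-3.139, 0.383, 0.04]
force: [-0.1, -0.2, -2.3]
width: 25.8
```

```bash
python3 - <<'E'
from go import *
s=ctrl.read_state();print(s["force"],s["width"],s["eef_pos"],s["qpos"].round(2),s["clock"])
t,z,y=slot(150);print(t,row(t+[0,0,115],z,y),row(t,z,y))
E
```

```text
[-0.08527502 -0.20082652 -2.28551203] 25.780578186566718 [364.78680842 -67.0220238  424.49802553] [-0.24  0.26  0.41  1.67 -0.03  1.6  -1.35] 8.0
[364.82441164 -66.75317473 311.33393679] [-0.06, -0.03, -0.17, -0.04, 0.15, 0.22] [4.23, -0.0, 10.49, -0.04, 0.15, 0.22]
```

Call:
{"api": "move_arm", "payload": {"increments": [[1.3,0,3.5,0,0.1,0.2],[2.6,0,6.5,0,0.1,0.2],[3.6,0,9,0,0.1,0.2],[4.2,0,10.5,0,0.1,0.2],[4.2,0,10.5,0,0.1,0.2],[4.2,0,10.5,0,0.1,0.2],[4.2,0,10.5,0,0.1,0.2]]}}

```text
clock: 8.7
eef_pos: [365.8, -67.5, 313.3]
tool_rot: [3.141, 0.377, 0.033]
force: [-0.0, 0.0, -1.8]
width: 26.0
```

```bash
cat > hov.py <<'E'
from go import *; from ov import draw,rack
import sys
dz=float(sys.argv[1])
s=ctrl.read_state();print(s["force"],s["eef_pos"],s["clock"]);Rt=R.from_euler("xyz",s["tool_rot"]).as_matrix()
t0,z,y=slot(dz);print("row",row(t0,z,y))
# chisel pose predicted from the tool
Rc=Rt@np.c_[-y*0+np.linalg.inv(np.c_[np.cross(y,z),y,z])@M]; o=s["eef_pos"]-Rc@(np.array([0,84,17])+13*tzc)
W=lambda p:Rc@np.array(p,float)+o
E=W([0,-121.2,2.8]);print("edge block",(BR.T@(E-BL)).round(1),"px",proj("top",E).round(1),proj("side",E).round(1))
S=rack([BL[0],BL[1],.036]);S=S[:16]
g=(0,255,0)
for a,b in(((-9.5,-121.2,2.8),(9.5,-121.2,2.8)),((-9.5,-121.2,2.8),(-9.5,-16,8.7)),((9.5,-121.2,2.8),(9.5,-16,8.7)),((-9.5,-16,8.7),(9.5,-16,8.7))): S.append((W(a),W(b),g))
a=draw("top",262,190,55,50,7,eyes.get_image("top"),S);b=draw("side",240,180,55,55,7,eyes.get_image("side"),S)
im=np.zeros((385,775,3),np.uint8);im[:350,:385]=a;im[:,390:]=b;cv2.imwrite(f"pics/{sys.argv[2]}.png",im)
E
python3 hov.py 150 v1
```

```text
[-0.04292759  0.03676893 -1.78985655] [365.76766832 -67.47728647 313.25599739] 8.7
row [-0.01, -0.08, 0.21, -0.04, -0.2, -0.14]
edge block [ 2.6 -1.1 21.1] px [[289.6 215.7]] [[264.8 202.8]]
```

View pics/v1.png

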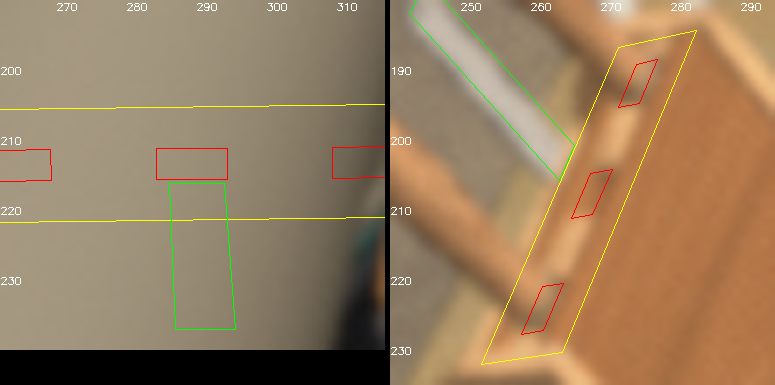

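```bash
cat > prof.py <<'E'
from go import *
from scipy.ndimage import map_coordinates as mc
def prof(n,img,P):
    uv=proj(n,P);g=img.astype(float)
    return np.array([mc(g[:,:,k],[uv[:,1],uv[:,0]],order=1) for k in range(3)]).T
if __name__=="__main__":
    ys=np.arange(-44,45,4)
    for n,f in(("top","t0.npy"),("side","s0.npy")):
        im=np.load(f)
        for x in(-10,-5,0,5,10):
            print(n,x,prof(n,im,BL+np.c_[0*ys+x,ys,0*ys]@BR.T).mean(1).astype(int).tolist())
    xs=np.arange(-30,31,3)
    for n,f in(("top","t0.npy"),("side","s0.npy")):
        im=np.load(f)
        for y in(-28,28):print(n,"x-prof",y,prof(n,im,BL+np.c_[xs,0*xs+y,0*xs]@BR.T).mean(1).astype(int).tolist())
    s=ctrl.read_state();Rt=R.from_euler("xyz",s["tool_rot"]).as_matrix();t0,z,y=slot(150)
    Rc=Rt@np.linalg.inv(np.c_[np.cross(y,z),y,z])@M;o=s["eef_pos"]-Rc@(np.array([0,84,17])+13*tzc)
    im=eyes.get_image("side");np.save("s2.npy",im)
    xs=np.arange(-24,25,3)
    for yy in(-110,-90,-70,-50):
        p=prof("side",im,o+np.c_[xs,0*xs+yy,0*xs+2.8+.056*(yy+121)+2]@Rc.T);print("blade",yy,(p[:,2]).astype(int).tolist())
    yy=np.arange(-145,-100,3);p=prof("side",im,o+np.c_[0*yy,yy,0*yy+4]@Rc.T);print("edge along y -145..",p[:,2].astype(int).tolist())
E
python3 prof.py
```

```text
top -10 [106, 112, 113, 113, 113, 114, 113, 110, 105, 102, 102, 102, 101, 101, 101, 102, 103, 103, 104, 104, 103, 103, 103]
top -5 [113, 125, 128, 129, 131, 133, 132, 128, 113, 99, 98, 99, 98, 99, 99, 105, 113, 117, 119, 120, 122, 124, 124]
top 0 [121, 132, 133, 135, 136, 137, 140, 137, 118, 95, 93, 93, 93, 94, 94, 108, 125, 130, 132, 135, 139, 143, 142]
top 5 [114, 122, 123, 126, 127, 128, 131, 127, 109, 90, 87, 86, 87, 87, 88, 105, 123, 128, 131, 135, 139, 140, 140]
top 10 [90, 90, 90, 91, 93, 94, 94, 93, 90, 86, 84, 85, 84, 84, 83, 88, 92, 94, 96, 99, 101, 102, 101]
side -10 [150, 146, 144, 144, 143, 144, 144, 144, 139, 133, 128, 128, 127, 128, 126, 126, 128, 131, 133, 133, 135, 136, 136]
side -5 [146, 154, 157, 159, 160, 161, 161, 157, 148, 136, 130, 128, 127, 123, 122, 127, 136, 144, 148, 151, 155, 158, 158]
side 0 [143, 159, 165, 165, 167, 167, 167, 160, 147, 130, 122, 120, 117, 112, 116, 131, 149, 160, 163, 167, 170, 172, 169]
side 5 [141, 152, 151, 153, 152, 154, 155, 145, 130, 118, 114, 111, 107, 106, 116, 136, 153, 162, 163, 166, 164, 166, 153]
side 10 [129, 130, 129, 129, 
[... 330 characters left out ...]
 -28 [151, 151, 151, 141, 134, 132, 136, 147, 157, 164, 167, 162, 148, 134, 126, 125, 128, 128, 125, 122, 120]
side x-prof 28 [155, 162, 163, 154, 137, 129, 129, 135, 144, 155, 163, 167, 161, 145, 131, 123, 124, 124, 122, 120, 120]
blade -110 [106, 107, 117, 138, 158, 168, 170, 169, 163, 148, 131, 116, 105, 99, 93, 87, 82]
blade -90 [105, 109, 120, 140, 159, 170, 173, 174, 167, 153, 133, 118, 111, 108, 107, 106, 105]
blade -70 [107, 107, 112, 133, 154, 168, 173, 171, 159, 141, 121, 110, 108, 106, 106, 106, 106]
blade -50 [102, 104, 111, 127, 148, 166, 172, 171, 164, 147, 127, 111, 105, 105, 105, 106, 107]
edge along y -145.. [64, 68, 70, 74, 74, 75, 78, 89, 114, 141, 157, 164, 168, 168, 169]
```

```bash
cat > inhand.py <<'E'
from prof import *
y,z=slot(0)[2],slot(0)[1];K=np.linalg.inv(np.c_[np.cross(y,z),y,z])@M
Rt=R.from_euler("xyz",[3.134,-.514,1.7]).as_matrix();Rc=Rt@K;o=np.array([503.3,-420.67,276.4])-Rc@(np.array([0,84,17])+13*tzc)
print("z_ch",Rc[:,2].round(3),"x_ch",Rc[:,0].round(3),"y_ch",Rc[:,1].round(3))
xs=np.arange(-24,25,3)
for n,f in(("top","t1.npy"),("side","s1.npy")):
    im=np.load(f)
    print(n,"edge px",proj(n,o+Rc@[0,-121.2,2.8]).round(1))
    for yy in(-110,-80,-50):
        p=prof(n,im,o+np.c_[xs,0*xs+yy,0*xs+2.8+.056*(yy+121)+2]@Rc.T);print(n,"blade",yy,p[:,2].astype(int).tolist())
    yy=np.arange(-145,-100,3);p=prof(n,im,o+np.c_[0*yy,yy,0*yy+4]@Rc.T);print("edge -145..",p[:,2].astype(int).tolist())
E
python3 inhand.py
python3 -c "
from lib import *
a=np.load('t1.npy');b=np.load('s1.npy')
A=cv2.resize(a[180:280,370:470,::-1],None,fx=4,fy=4,interpolation=cv2.INTER_CUBIC)
B=cv2.resize(b[190:290,180:280,::-1],None,fx=4,fy=4,interpolation=cv2.INTER_CUBIC)
cv2.imwrite('pics/t1.png',np.hstack([A,B]))"
```

```text
z_ch [-0.008  0.009  1.   ] x_ch [-0.992 -0.125 -0.007] y_ch [ 0.125 -0.992  0.01 ]
top edge px [[365.5 212.6]]
top blade -110 [78, 87, 98, 105, 121, 145, 160, 161, 160, 158, 151, 131, 120, 120, 120, 122, 122]
top blade -80 [78, 81, 96, 104, 124, 150, 159, 159, 159, 158, 153, 138, 124, 123, 127, 126, 124]
top blade -50 [77, 81, 92, 102, 115, 139, 155, 157, 158, 157, 150, 130, 121, 123, 122, 122, 123]
edge -145.. [122, 121, 121, 124, 124, 117, 87, 90, 138, 158, 159, 159, 160, 160, 160]
side edge px [[238.2 221.2]]
side blade -110 [86, 91, 93, 104, 137, 169, 183, 184, 183, 176, 152, 119, 101, 98, 96, 99, 99]
side blade -80 [92, 91, 96, 110, 145, 173, 183, 185, 184, 176, 152, 118, 98, 98, 98, 97, 97]
side blade -50 [99, 97, 96, 107, 140, 170, 182, 185, 186, 180, 159, 121, 99, 95, 94, 96, 96]
edge -145.. [97, 95, 95, 94, 93, 94, 93, 97, 116, 148, 172, 182, 185, 186, 185]
```

```bash
sed -i 's/\[496.8,-62,137\]/[497.8,-56.4,137]/; s/\[.036,-np/[.01,-np/' go.py
python3 - <<'E'
from go import *
for d in(145,138,130,122,110): print(d,row(*slot(d)))
E
```

```text
145 [0.51, -0.95, 0.42, 0.52, -0.18, 1.24]
138 [1.09, -0.94, 0.81, 0.52, -0.18, 1.24]
130 [1.76, -0.93, 1.25, 0.52, -0.18, 1.24]
122 [2.43, -0.92, 1.69, 0.52, -0.18, 1.24]
110 [3.43, -0.9, 2.35, 0.52, -0.18, 1.24]
```

Call:
{"api": "move_arm", "payload": {"increments": [[0.5,-0.95,0.4,0.5,-0.2,1.2],[0.5,-0.95,0.4,0.5,-0.2,1.2],[0.5,-0.95,0.4,0.5,-0.2,1.2],[0.5,-0.95,0.4,0.5,-0.2,1.2],[0.8,-0.95,0.6,0.5,-0.2,1.2],[1.1,-0.95,0.8,0.5,-0.2,1.2],[1.1,-0.95,0.8,0.5,-0.2,1.2]]}}

```text
clock: 9.55
eef_pos: [372.4, -57.5, 300.4]
tool_rot: [3.141, 0.383, 0.01]
force: [-0.1, -0.1, -2.1]
width: 26.3
```

```bash
cat > chk.py <<'E'
from prof import *
y,z=slot(0)[2],slot(0)[1];K=np.linalg.inv(np.c_[np.cross(y,z),y,z])@M
s=ctrl.read_state();Rt=R.from_euler("xyz",s["tool_rot"]).as_matrix();Rc=Rt@K;o=s["eef_pos"]-Rc@(np.array([0,84,17])+13*tzc)
E=o+Rc@[0,-121.2,2.8]
print(s["clock"],s["eef_pos"].round(1),"F",s["force"].round(1),"T",s["torque"].round(2),"edge FK in block",(BR.T@(E-BL)).round(1))
E
python3 chk.py; python3 - <<'E'
from chk import *
im=eyes.get_image("side");xs=np.arange(-24,25,3)
for yy in(-110,-80,-50):
    p=prof("side",im,o+np.c_[xs,0*xs+yy,0*xs+2.8+.056*(yy+121)+2]@Rc.T);print("blade",yy,(p[:,2]).astype(int).tolist())
ys=np.arange(-44,45,4)
for x in(0,5):print("slot",x,prof("side",im,BL+np.c_[0*ys+x,ys,0*ys]@BR.T).mean(1).astype(int).tolist())
im=cv2.resize(im[180:240,235:295,::-1],None,fx=9,fy=9,interpolation=cv2.INTER_CUBIC);cv2.imwrite("pics/v2.png",im)
E
```

```text
9.55 [372.4 -57.5 300.4] F [-0.1 -0.1 -2.1] T [ 0.01 -0.51  0.05] edge FK in block [-1.3  0.2  7.2]
9.55 [372.4 -57.5 300.4] F [-0.1 -0.1 -2.1] T [ 0.01 -0.51  0.05] edge FK in block [-1.3  0.2  7.2]
blade -110 [89, 98, 114, 136, 155, 168, 168, 166, 162, 145, 121, 100, 88, 79, 73, 69, 67]
blade -80 [103, 104, 113, 135, 157, 168, 172, 172, 166, 151, 132, 116, 107, 104, 102, 101, 100]
blade -50 [103, 105, 113, 135, 155, 169, 173, 171, 166, 151, 131, 115, 107, 106, 108, 107, 102]
slot 0 [166, 167, 171, 169, 169, 168, 161, 140, 127, 123, 118, 114, 110, 119, 140, 158, 167, 169, 171, 174, 173, 163, 138]
slot 5 [154, 153, 153, 155, 156, 151, 138, 124, 117, 114, 110, 107, 110, 126, 145, 153, 156, 157, 156, 156, 149, 138, 123]
```

View pics/v2.png

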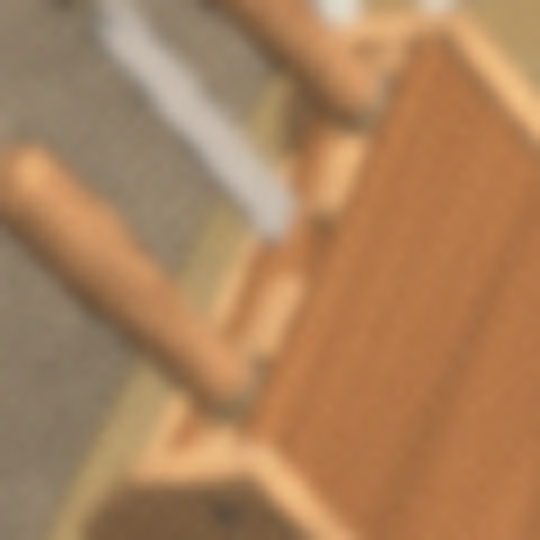

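```bash
sed -i 's/\[497.8,-56.4,137\]/[501.5,-56.9,139.6]/' go.py
python3 - <<'E'
from go import *
for d in(138,133,128,123,115): print(d,row(*slot(d)))
E
```

```text
138 [0.24, 0.07, -0.48, 0.03, 0.16, 0.02]
133 [0.66, 0.07, -0.21, 0.03, 0.16, 0.02]
128 [1.08, 0.07, 0.07, 0.03, 0.16, 0.02]
123 [1.5, 0.07, 0.34, 0.03, 0.16, 0.02]
115 [2.17, 0.07, 0.78, 0.03, 0.16, 0.02]
```

Shift, then feel down to 7 mm inside the mouth.

Call:
{"api": "move_arm", "payload": {"increments": [[0.24,0.07,-0.48,0,0.16,0],[0.24,0.07,-0.48,0,0.16,0],[0.24,0.07,-0.48,0,0.16,0],[0.45,0.07,-0.35,0,0.16,0],[0.66,0.07,-0.21,0,0.16,0],[0.87,0.07,-0.07,0,0.16,0],[1.08,0.07,0.07,0,0.16,0],[1.29,0.07,0.2,0,0.16,0],[1.5,0.07,0.34,0,0.16,0],[1.5,0.07,0.34,0,0.16,0]]}}

```text
clock: 10.6
eef_pos: [385.0, -58.0, 291.8]
tool_rot: [3.141, 0.38, 0.011]
force: [0.5, 0.3, -2.3]
width: 26.1
```

```bash
python3 chk.py; python3 - <<'E'
from go import *
for d in(115,110,105,95): print(d,row(*slot(d)))
E
```

```text
10.6 [385.  -58.  291.8] F [ 0.5  0.3 -2.3] T [ 0.02 -0.44 -0.  ] edge FK in block [ 0.1  0.1 -7.1]
115 [0.66, 0.01, 0.44, 0.03, -0.01, 0.03]
110 [1.08, 0.01, 0.71, 0.03, -0.01, 0.03]
105 [1.5, 0.01, 0.98, 0.03, -0.01, 0.03]
95 [2.33, 0.01, 1.53, 0.03, -0.01, 0.03]
```

Call:
{"api": "move_arm", "payload": {"increments": [[0.2,0,0.15,0,0,0],[0.45,0,0.3,0,0,0],[0.66,0,0.44,0,0,0],[0.87,0,0.58,0,0,0],[1.08,0,0.71,0,0,0],[1.29,0,0.85,0,0,0],[1.5,0,0.98,0,0,0],[1.5,0,0.98,0,0,0]]}}

```text
clock: 11.4
eef_pos: [395.3, -57.9, 277.1]
tool_rot: [3.141, 0.38, 0.011]
force: [-0.2, 0.1, -1.4]
width: 26.0
```

```bash
python3 chk.py; python3 - <<'E'
from go import *
for d in(95,85,70): print(d,row(*slot(d)))
E
```

```text
11.4 [395.3 -57.9 277.1] F [-0.2  0.1 -1.4] T [ 0.08 -0.53 -0.02] edge FK in block [  0.1   0.1 -25. ]
95 [0.83, 0.01, 0.55, 0.03, -0.01, 0.03]
85 [1.67, 0.01, 1.1, 0.03, -0.01, 0.03]
70 [2.93, 0.01, 1.92, 0.03, -0.01, 0.03]
```

Call:
{"api": "move_arm", "payload": {"increments": [[0.4,0,0.27,0,0,0],[0.83,0,0.55,0,0,0],[1.25,0,0.82,0,0,0],[1.67,0,1.1,0,0,0],[2.1,0,1.37,0,0,0],[2.5,0,1.64,0,0,0],[2.93,0,1.92,0,0,0],[2.93,0,1.92,0,0,0]]}}

```text
clock: 12.2
eef_pos: [415.5, -57.6, 248.1]
tool_rot: [3.141, 0.38, 0.011]
force: [-0.8, -0.6, -2.0]
width: 26.1
```

```bash
python3 chk.py; python3 - <<'E'
from go import *
for d in(40,20,10,0): print(d,row(*slot(d)))
E
```

```text
12.2 [415.5 -57.6 248.1] F [-0.8 -0.6 -2. ] T [ 0.04 -0.48 -0.01] edge FK in block [ -0.1   0.2 -60.3]
40 [2.49, 0.02, 1.62, 0.03, 0.01, 0.04]
20 [4.16, 0.02, 2.72, 0.03, 0.01, 0.04]
10 [5.0, 0.02, 3.27, 0.03, 0.01, 0.04]
0 [5.83, 0.02, 3.81, 0.03, 0.01, 0.04]
```

Call:
{"api": "move_arm", "payload": {"increments": [[0.5,0,0.33,0,0,0],[1,0,0.65,0,0,0],[1.5,0,0.98,0,0,0],[2,0,1.3,0,0,0],[2.5,0,1.63,0,0,0],[3,0,1.96,0,0,0],[3.5,0,2.28,0,0,0],[4,0,2.6,0,0,0],[4.5,0,2.94,0,0,0],[4.5,0,2.94,0,0,0]]}}

```text
clock: 13.2
eef_pos: [446.4, -57.3, 204.0]
tool_rot: [3.141, 0.38, 0.011]
force: [-0.7, -0.5, -1.1]
width: 26.3
```

```bash
python3 chk.py; python3 - <<'E'
from go import *
for d in(8,4,0,-4): print(d,row(*slot(d)))
E
```

```text
13.2 [446.4 -57.3 204. ] F [-0.7 -0.5 -1.1] T [ 0.02 -0.51 -0.02] edge FK in block [   0.     0.2 -114.2]
8 [0.65, 0.02, 0.43, 0.03, 0.0, 0.04]
4 [0.99, 0.02, 0.65, 0.03, 0.0, 0.04]
0 [1.32, 0.02, 0.87, 0.03, 0.0, 0.04]
-4 [1.66, 0.02, 1.09, 0.03, 0.0, 0.04]
```

Smooth so far. Now the last bit slowly, watching for the shoulder to seat.

Call:
{"api": "move_arm", "payload": {"increments": [[0.25,0,0.16,0,0,0],[0.5,0,0.33,0,0,0],[0.75,0,0.5,0,0,0],[0.9,0,0.6,0,0,0],[1.05,0,0.7,0,0,0],[1.05,0,0.7,0,0,0],[1.05,0,0.7,0,0,0]]}}

```text
clock: 13.9
eef_pos: [453.3, -57.4, 194.3]
tool_rot: [3.141, 0.38, 0.01]
force: [-0.5, 0.5, -2.3]
width: 26.2
```

```bash
python3 chk.py
```

```text
13.9 [453.3 -57.4 194.3] F [-0.5  0.5 -2.3] T [-0.03 -0.53 -0.03] edge FK in block [ 2.000e-01  1.000e-01 -1.261e+02]
```

Call:
{"api": "move_arm", "payload": {"increments": [[0.08,0,0.055,0,0,0],[0.17,0,0.11,0,0,0],[0.25,0,0.16,0,0,0],[0.25,0,0.16,0,0,0]]}}

```text
clock: 14.3
eef_pos: [454.3, -57.4, 192.3]
tool_rot: [3.141, 0.382, 0.01]
force: [-2.3, 0.4, 3.5]
width: 26.1
```

Call:
{"api": "move_arm", "payload": {"increments": [[0.08,0,0.055,0,0,0],[0.17,0,0.11,0,0,0],[0.17,0,0.11,0,0,0]]}}

```text
clock: 14.6
eef_pos: [453.9, -57.5, 191.6]
tool_rot: [-3.141, 0.385, 0.01]
force: [-6.8, 0.3, 11.5]
width: 26.2
```

```bash
python3 chk.py
```

```text
14.6 [453.9 -57.5 191.6] F [-6.8  0.3 11.5] T [ 0.14  1.65 -0.03] edge FK in block [-1.900e+00 -1.000e-01 -1.287e+02]
```

Call:
{"api": "move_arm", "payload": {"increments": [[0,0,0,0,0,0],[0,0,0,0,0,0],[0,0,0,0,0,0],[0,0,0,0,0,0],[0,0,-0.5,0,0,0],[0,0,-1.5,0,0,0],[0,0,-3,0,0,0],[0,0,-5,0,0,0],[0,0,-8,0,0,0],[0,0,-12,0,0,0],[0,0,-16,0,0,0],[0,0,-16,0,0,0]], "grip": 0.03}}

```text
clock: 15.8
eef_pos: [519.5, -57.3, 343.7]
tool_rot: [3.14, 0.369, 0.011]
force: [1.4, -0.2, -0.0]
width: 44.2
```

```bash
python3 - <<'E'
from go import *
s=ctrl.read_state();print(s["clock"],s["eef_pos"],s["force"],s["width"],s["qpos"].round(2))
im=eyes.get_image("side")
A=cv2.resize(im[150:275,215:320,::-1],None,fx=3.8,fy=3.8,interpolation=cv2.INTER_CUBIC)
# caliper in top frame t0: beam profiles
from prof import prof
t0=np.load("t0.npy");p=np.array([511.5,177.0]);th=8.19037684-2*np.pi
Q=R.from_euler("z",th).as_matrix();xs=np.arange(-8,35,2)
for yy in(-90,-70,-50,-30,-10,10):
    q=prof("top",t0,np.r_[p,0]+np.c_[xs,0*xs+yy,0*xs+9]@Q.T)[:,2];h=(q.max()+np.median(q))/2;print(yy,q.astype(int).tolist())
yy=np.arange(-115,-85,2);print("end",prof("top",t0,np.r_[p,0]+np.c_[0*yy+13,yy,0*yy+9]@Q.T)[:,2].astype(int).tolist())
yy=np.arange(60,115,2);print("end",prof("top",t0,np.r_[p,0]+np.c_[0*yy+13,yy,0*yy+9]@Q.T)[:,2].astype(int).tolist())
print("axes",Q[:,0],Q[:,1])
cv2.imwrite("pics/v3.png",A)
E
```

```text
15.8 [519.50533917 -57.30695263 343.74455539] [ 1.43412877 -0.20847208 -0.01237145] 44.19785323863029 [-0.17  0.57  0.38  1.41 -0.13  1.56 -1.35]
-90 [76, 76, 76, 76, 78, 84, 104, 127, 148, 157, 160, 161, 161, 156, 145, 126, 104, 87, 78, 76, 76, 76]
-70 [76, 76, 75, 75, 78, 84, 104, 125, 144, 153, 158, 160, 160, 156, 146, 127, 104, 87, 77, 75, 74, 74]
-50 [74, 74, 76, 76, 79, 86, 107, 130, 148, 157, 160, 161, 160, 155, 142, 121, 98, 84, 77, 76, 75, 75]
-30 [74, 74, 74, 75, 81, 93, 115, 134, 147, 153, 157, 159, 159, 153, 139, 118, 96, 83, 77, 76, 75, 74]
-10 [71, 70, 70, 71, 77, 90, 113, 135, 150, 159, 162, 163, 162, 156, 139, 118, 93, 82, 77, 77, 77, 76]
10 [77, 76, 76, 77, 87, 105, 131, 149, 159, 163, 164, 163, 160, 152, 133, 111, 89, 80, 76, 76, 76, 76]
end [74, 74, 74, 75, 77, 88, 105, 127, 143, 154, 160, 161, 161, 161, 161]
end [134, 118, 104, 105, 115, 135, 149, 156, 158, 159, 158, 159, 159, 160, 161, 160, 161, 159, 154, 137, 115, 88, 78, 77, 81, 84, 85, 85]
axes [-0.3300865   0.94395069  0.        ] [-0.94395069 -0.3300865   0.        ]
```

View pics/v3.png

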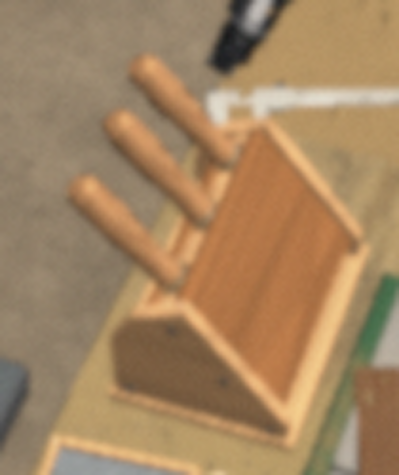

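```bash
cat >> go.py <<'E'
th=1.923;KC=np.array([511.5,177.0,0])+R.from_euler("z",th).as_matrix()@[.4,-1,0];KQ=R.from_euler("z",th).as_matrix()
TC=np.array([498.5,-342.4,0]);TQ=R.from_euler("z",.1+np.pi).as_matrix()
GP=np.array([13,-2,0.])
down=[0,0,-1]
pick=lambda z:(KC+KQ@GP+[0,0,z],down,-KQ[:,0])
place=lambda z:(TC+TQ@GP+[0,0,z],down,-TQ[:,0])
E
python3 - <<'E'
from go import *
print(pick(0),place(0))
print(row(*pick(320)),row(*pick(80)))
E
```

```text
(array([509.69328601, 190.61233942,   0.        ]), [0, 0, -1], array([ 0.34496704, -0.9386148 , -0.        ])) (array([ 485.36527902, -341.70782609,    0.        ]), [0, 0, -1], array([ 0.99500417,  0.09983342, -0.        ]))
[0.28, -24.78, 2.16, -3.59, 21.19, -19.34] [9.04, -24.8, 24.51, -3.59, 21.19, -19.34]
```

Call:
{"api": "move_arm", "payload": {"increments": [[0.3,-5,2,0,4,-4],[0.3,-10,2,0,8,-8],[0.3,-15,2,-2,12,-12],[0.3,-20,2,-3,18,-17],[0.3,-24.8,2.2,-3.6,21.2,-19.3],[2,-24.8,6.5,-3.6,21.2,-19.3],[3.8,-24.8,11,-3.6,21.2,-19.3],[5.5,-24.8,15.5,-3.6,21.2,-19.3],[7.2,-24.8,20,-3.6,21.2,-19.3],[9,-24.8,24.5,-3.6,21.2,-19.3],[9,-24.8,24.5,-3.6,21.2,-19.3],[9,-24.8,24.5,-3.6,21.2,-19.3],[9,-24.8,24.5,-3.6,21.2,-19.3]], "grip": 0.3}}

```text
clock: 17.15
eef_pos: [507.5, 191.7, 80.5]
tool_rot: [-3.139, 0.001, 0.351]
force: [0.4, -0.7, -0.4]
width: 55.4
```

```bash
python3 - <<'E'
from go import *
s=ctrl.read_state();print(s["clock"],s["eef_pos"],s["force"],s["width"],s["qpos"].round(2))
for z in(30,10,3):print(row(*pick(z)))
E
```

```text
17.15 [507.48724298 191.68822145  80.45199225] [ 0.37868251 -0.71200125 -0.37724521] 55.44027521687889 [-0.51  0.7   0.15  1.95 -0.21  0.51 -1.43]
[0.18, 0.19, 5.04, -0.15, 0.08, -0.07]
[0.18, 0.2, 7.04, -0.15, 0.08, -0.07]
[0.18, 0.2, 7.74, -0.15, 0.08, -0.07]
```

Call:
{"api": "move_arm", "payload": {"increments": [[0.18,0.19,2,-0.1,0,0],[0.18,0.19,4,-0.1,0,0],[0.18,0.19,5.5,-0.1,0,0],[0.18,0.19,6.5,-0.1,0,0],[0.18,0.19,7.1,-0.1,0,0],[0.18,0.19,7.5,-0.1,0,0],[0.18,0.19,7.7,-0.1,0,0],[0.18,0.19,7.7,-0.1,0,0],[0.18,0.19,7.7,-0.1,0,0]]}}

```text
clock: 18.05
eef_pos: [507.9, 190.2, 1.3]
tool_rot: [-3.141, 0.005, 0.351]
force: [-0.6, 0.4, 0.5]
width: 55.5
```

```bash
python3 - <<'E'
from go import *
s=ctrl.read_state();print(s["clock"],s["eef_pos"],s["tool_rot"],s["force"],row(*pick(3)))
E
```

```text
18.05 [507.88129102 190.18625322   1.2849187 ] [-3.14072225  0.00500438  0.35125924] [-0.61353398  0.43628704  0.50648622] [0.18, 0.02, -0.17, -0.05, 0.29, -0.05]
```

Call:
{"api": "move_arm", "payload": {"increments": [[0.15,0,-0.18,0,0.3,0],[0.15,0,-0.18,0,0.3,0]]}}

```text
clock: 18.25
eef_pos: [509.4, 190.7, 3.1]
tool_rot: [-3.141, -0.001, 0.351]
force: [0.6, 0.3, -0.3]
width: 55.5
```

Call:
{"api": "move_arm", "payload": {"increments": [[0,0,0,0,0,0],[0,0,0,0,0,0],[0,0,0,0,0,0],[0,0,0,0,0,0],[0,0,0,0,0,0],[0,0,0,0,0,0],[0,0,0,0,0,0],[0,0,0,0,0,0],[0,0,0,0,0,0],[0,0,0,0,0,0]], "grip": -1}}

```text
clock: 19.25
eef_pos: [509.0, 190.6, 2.9]
tool_rot: [-3.141, 0.0, 0.351]
force: [-0.4, -0.5, 6.0]
width: 13.5
```

Call:
{"api": "move_arm", "payload": {"increments": [[0,0,-0.3,0,0,0],[0,0,-0.8,0,0,0],[0,0,-2,0,0,0],[0,0,-5,0,0,0],[0,0,-9,0,0,0],[0,0,-13,0,0,0],[0,0,-17,0,0,0],[0,0,-21,0,0,0],[0,0,-25,0,0,0],[0,0,-30,0,0,0],[0,0,-32,0,0,0],[0,0,-32,0,0,0]]}}

```text
clock: 20.45
eef_pos: [510.8, 190.7, 326.9]
tool_rot: [-3.14, -0.008, 0.351]
force: [0.1, -0.3, -2.1]
width: 13.5
```

```bash
python3 - <<'E'
from go import *
s=ctrl.read_state();print(s["clock"],s["eef_pos"],s["tool_rot"],s["force"],s["torque"],s["width"])
print(row([600,-150,325],down,-TQ[:,0]+-KQ[:,0]),row(*place(325)),row(*place(100)))
cv2.imwrite("pics/v4.png",eyes.get_image("side")[:,:,::-1])
E
```

```text
20.45 [510.81775415 190.74023232 326.918658  ] [-3.13996053 -0.00753045  0.35102077] [ 0.07694983 -0.30665532 -2.14387797] [ 0.01044445 -0.02512764 -0.0227851 ] 13.490617360410777
[-3.34, 35.06, 0.11, 0.05, -0.45, -37.84] [-20.7, 49.12, -0.04, 0.21, -0.43, -75.62] [-20.87, 49.16, 22.46, 0.21, -0.43, -75.62]
```

Call:
{"api": "move_arm", "payload": {"increments": [[-1.5,3.5,0,0,0,-5.5],[-3,7,0,0,0,-11],[-4.5,10.5,0,0,0,-16.5],[-6,14,0,0,0,-22],[-7.5,17.5,0,0,0,-27.5],[-9,21,0,0,0,-33],[-10.5,24.5,0,0,0,-38.5],[-12,28,0,0,0,-44],[-13.5,31.5,0,0,0,-49.5],[-15,35,0,0,0,-55],[-16.5,39,0,0,0,-60.5],[-18,43,0,0,0,-66],[-19.5,46.5,0,0,0,-71.5],[-20.7,49.1,0,0.2,-0.4,-75.6],[-20.7,49.1,4,0.2,-0.4,-75.6],[-20.8,49.1,8,0.2,-0.4,-75.6],[-20.8,49.1,13,0.2,-0.4,-75.6],[-20.9,49.2,18,0.2,-0.4,-75.6],[-20.9,49.2,22.5,0.2,-0.4,-75.6],[-20.9,49.2,22.5,0.2,-0.4,-75.6]]}}

```text
clock: 22.5
eef_pos: [476.1, -339.1, 89.8]
tool_rot: [-3.121, -0.009, 1.671]
force: [-2.2, 1.4, -1.5]
width: 13.6
```

```bash
python3 - <<'E'
from go import *
s=ctrl.read_state();print(s["clock"],s["eef_pos"],s["tool_rot"],s["force"],s["torque"],s["width"])
for z in(40,25,20,18):print(row(*place(z)))
E
```

```text
22.5 [ 476.08648348 -339.05758993   89.80002329] [-3.12101806 -0.00872852  1.67064493] [-2.16201246  1.38157826 -1.47563575] [0.10232913 0.0373856  0.01069586] 13.610438531637945
[-0.4, 1.0, 4.96, -1.18, -0.5, -0.0]
[-0.41, 1.03, 6.46, -1.18, -0.5, -0.0]
[-0.42, 1.04, 6.96, -1.18, -0.5, -0.0]
[-0.42, 1.04, 7.16, -1.18, -0.5, -0.0]
```

Call:
{"api": "move_arm", "payload": {"increments": [[0,0,0,0,0,0],[0,0,0,0,0,0],[0,0,0,0,0,0],[0,0,2,0,0,0],[0,0,4,0,0,0],[0,0,4,0,0,0],[0,0,4,0,0,0]]}}

```text
clock: 23.2
eef_pos: [482.5, -344.0, 58.8]
tool_rot: [-3.136, 0.004, 1.671]
force: [0.6, 0.2, -1.5]
width: 13.8
```

```bash
python3 - <<'E'
from go import *
s=ctrl.read_state();print(s["clock"],s["eef_pos"],s["tool_rot"],s["force"],s["torque"],s["width"])
for z in(40,25,20,18):print(row(*place(z)))
# check caliper attitude in hand with the top view
im=eyes.get_image("top");sd=eyes.get_image("side")
A=cv2.resize(im[175:265,330:450,::-1],None,fx=3.3,fy=3.3,interpolation=cv2.INTER_CUBIC);B=cv2.resize(sd[250:360,185:295,::-1],None,fx=3.3,fy=3.3,interpolation=cv2.INTER_CUBIC)
o=np.zeros((363,770,3),np.uint8);o[:A.shape[0],:A.shape[1]]=A;o[:,400:400+B.shape[1]]=B;cv2.imwrite("pics/v5.png",o)
E
```

```text
23.2 [ 482.51007057 -343.96157953   58.80963247] [-3.13588675  0.00361931  1.67064124] [ 0.6109148   0.15780603 -1.53546614] [-0.02389457 -0.05127977  0.00381251] 13.806585867947119
[0.2, 0.32, 1.88, -0.33, 0.21, -0.01]
[0.21, 0.33, 3.38, -0.33, 0.21, -0.01]
[0.21, 0.33, 3.88, -0.33, 0.21, -0.01]
[0.21, 0.33, 4.08, -0.33, 0.21, -0.01]
```

Call:
{"api": "move_arm", "payload": {"increments": [[0.2,0.33,1,-0.3,0.2,0],[0.2,0.33,2,-0.3,0.2,0],[0.2,0.33,2.8,-0.3,0.2,0],[0.2,0.33,3.4,-0.3,0.2,0],[0.2,0.33,3.4,-0.3,0.2,0],[0.2,0.33,3.4,-0.3,0.2,0],[0.2,0.33,3.4,-0.3,0.2,0]]}}

```text
clock: 24.0
eef_pos: [484.9, -341.4, 23.5]
tool_rot: [-3.14, -0.001, 1.671]
force: [-0.4, 0.1, -2.3]
width: 13.2
```

```bash
python3 - <<'E'
from go import *
s=ctrl.read_state();print(s["clock"],s["eef_pos"],s["tool_rot"],s["force"],s["torque"])
for z in(19,17.5):print(row(*place(z)))
E
```

```text
24.0 [ 484.88692023 -341.42565632   23.50488285] [-3.13998757e+00 -7.38558060e-04  1.67067293e+00] [-0.40561418  0.11518651 -2.28403664] [0.02544703 0.03469075 0.0156339 ]
[-0.03, 0.05, 0.45, -0.09, -0.04, -0.01]
[-0.03, 0.05, 0.6, -0.09, -0.04, -0.01]
```

Call:
{"api": "move_arm", "payload": {"increments": [[0,0,0.1,0,0,0],[0,0,0.2,0,0,0],[0,0,0.25,0,0,0],[0,0,0.3,0,0,0],[0,0,0.35,0,0,0],[0,0,0.4,0,0,0],[0,0,0.45,0,0,0],[0,0,0.45,0,0,0],[0,0,0.45,0,0,0]]}}

```text
clock: 24.9
eef_pos: [484.7, -341.2, 18.8]
tool_rot: [-3.14, -0.001, 1.671]
force: [-0.0, -0.7, -2.1]
width: 14.1
```

Call:
{"api": "move_arm", "payload": {"increments": [[0,0,0.03,0,0,0],[0,0,0.06,0,0,0],[0,0,0.1,0,0,0],[0,0,0.1,0,0,0],[0,0,0.1,0,0,0]]}}

```text
clock: 25.4
eef_pos: [484.7, -341.2, 17.8]
tool_rot: [-3.14, -0.001, 1.671]
force: [-0.3, 0.1, -1.8]
width: 13.3
```

Call:
{"api": "move_arm", "payload": {"increments": [[0,0,0.03,0,0,0],[0,0,0.06,0,0,0],[0,0,0.06,0,0,0],[0,0,0.06,0,0,0]]}}

```text
clock: 25.8
eef_pos: [484.7, -341.2, 17.3]
tool_rot: [-3.14, -0.001, 1.671]
force: [-0.6, 0.2, -1.2]
width: 13.5
```

Call:
{"api": "move_arm", "payload": {"increments": [[0,0,0.02,0,0,0],[0,0,0.04,0,0,0],[0,0,0.04,0,0,0],[0,0,0.04,0,0,0]]}}

```text
clock: 26.2
eef_pos: [484.7, -341.2, 17.0]
tool_rot: [-3.14, -0.001, 1.671]
force: [-0.1, -0.2, 2.1]
width: 13.5
```

Call:
{"api": "move_arm", "payload": {"increments": [[0,0,0,0,0,0],[0,0,0,0,0,0],[0,0,0,0,0,0],[0,0,0,0,0,0],[0,0,0,0,0,0],[0,0,-0.3,0,0,0],[0,0,-1,0,0,0],[0,0,-3,0,0,0],[0,0,-7,0,0,0],[0,0,-12,0,0,0],[0,0,-17,0,0,0],[0,0,-22,0,0,0],[0,0,-25,0,0,0]], "grip": 0}}

```text
clock: 27.5
eef_pos: [486.3, -342.4, 271.9]
tool_rot: [3.138, 0.003, 1.671]
force: [0.9, -1.2, -1.3]
width: 42.7
```

```bash
python3 - <<'E'
from go import *
from ov import draw,rect
s=ctrl.read_state();print(s["clock"],s["eef_pos"],s["force"],s["width"])
im=eyes.get_image("top");sd=eyes.get_image("side");np.save("t9.npy",im);np.save("s9.npy",sd)
print(proj("top",s["eef_pos"]))
E
```

```text
27.5 [ 486.25158787 -342.35134289  271.94416063] [ 0.9334222  -1.23143706 -1.31177771] 42.65957466467845
[[421.05063205 210.41493432]]
```

Call:
{"api": "move_arm", "payload": {"increments": [[0,0,-4,0,0,0],[2,1,-7,0,0,0],[6,2,-8,0,0,0],[11,3,-8,0,0,0],[16,4,-8,0,0,0],[21,5,-8,0,0,0],[26,6,-8,0,0,0],[31,7,-8,0,0,0],[36,8,-8,0,0,0],[41,8,-8,0,0,0],[46,8,-8,0,0,0],[51,8,-8,0,0,0],[51,8,-8,0,0,0],[51,8,-8,0,0,0]]}}

```text
clock: 29.0
eef_pos: [513.0, 175.7, 346.4]
tool_rot: [-3.138, -0.001, 1.675]
force: [0.4, -1.7, 0.1]
width: 42.9
```

```bash
python3 - <<'E'
from go import *
from ov import draw,rect
s=ctrl.read_state();print(s["clock"],s["eef_pos"],s["force"],s["width"])
S=rect(TQ,TC,-60,60,-132,132,13,(0,255,255))+rect(TQ,TC,5,21,-100,100,23,(0,255,0))+rect(TQ,TC,-30,5,82,100,23,(0,255,0))
A=draw("top",330,170,115,90,4,eyes.get_image("top"),S);B=draw("side",185,155,110,195,3,eyes.get_image("side"),[])
o=np.zeros((585,800,3),np.uint8);o[:A.shape[0],:460]=A;o[:,465:795]=B;cv2.imwrite("pics/end.png",o)
E
```

```text
29.0 [512.99255731 175.73819613 346.44101443] [ 0.38008632 -1.72467629  0.05881464] 42.879060230466976
```

View pics/end.png

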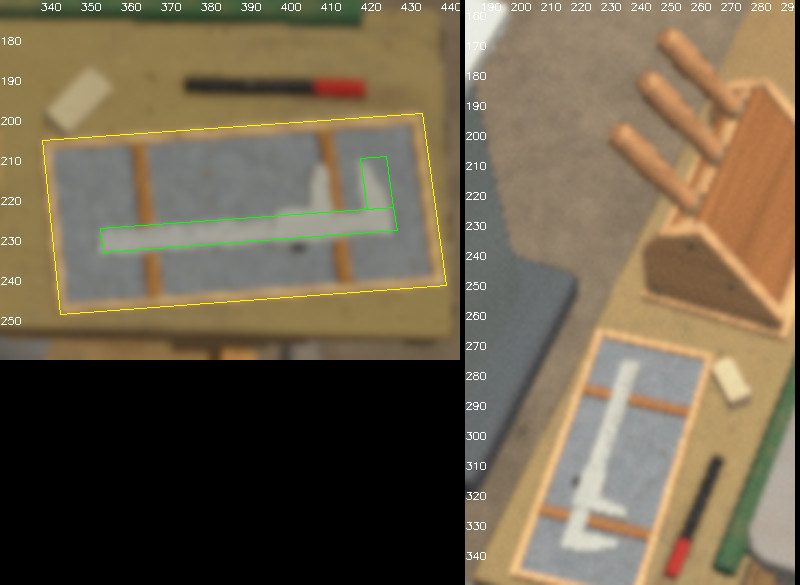

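The last picture shows the caliper lengthwise in the tray, clear of the rim. It lies within about 2 px of the model, with the beam from (352,229) to (427,225) in the top view. The chisel is in the middle slot, level and parallel with its two neighbours, and the offcut and marker have not moved. The arm is clear, so I am handing in.

```bash
python3 -c "
from cell import ctrl
print(ctrl.finish_job())"
```

```text
the job is handed in; nothing more can be done
None
```

The chisel is in the middle slot of the rack, edge down, and the caliper lies flat and lengthwise in the tray. I handed the job in at about 29 s of the 67 s; it returned no verdict.

- **Chisel:** it slid in with almost no force. The shoulder then met the mouth face at about 12–13 N, with the edge about 129 mm down by the arm's own position (at least 122 mm is needed). The last side view shows it level and parallel with its two neighbours.
- **Caliper:** it touched the battens at the expected height with about 4 N, against the 30 N limit. In the last top view it lies within about 2 px (5 mm) of the planned spot, well inside the rim.
- **Everything else:** the other two chisels, the offcut and the marker look unmoved. I did not check the drum in the last picture, but the arm never went near it. The gripper is open and clear.

**Disagreements:** my hand-read pixel positions and the two cameras put the slot up to 6 mm apart. Brightness profiles gave a closer fix. They also showed the chisel sitting about 4.5 mm off in the grip, and I corrected for both before inserting it. No other check failed.

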